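# Snap the pastry brush into the free clip of the tool rail

### The arm

A 7-joint arm with a two-finger parallel gripper is mounted at the origin on a cart in front of the work surface, level with it; the furniture and walls round the work are solid. World frame = base frame: x ahead of the robot, y to its left, z up, the work surface at z = 0. Lengths are in m, angles in degrees, forces in N, time in s.
With the tool pointing down it reaches from about 0.4 to 0.875 m from the base axis. Payload 19.3 kg.
Tool frame: the origin (TCP) lies between the finger pads; the fingertips stand 19 mm ahead of it and the grasp point (between the pads) is the TCP (bot.nose_length is the z of the fingertips in the tool frame, in m); z points along the fingers, y is the line along which they close (so a half turn about z gives the same grasp; the last joint's range is limited). The gripper opens to 85 mm and grips with 20 to 120 N. Pads are 22 mm wide; open, the fingers measure 114 mm over their backs; the gripper's body (76 mm by 85 mm) begins 54 mm behind the grasp point. The pads swing forward as they close: fully open they stand 13 mm farther back than shut.
Start: joints at [-70.657, 29.874, -2.08, 91.645, 1.215, 58.505, -6.463], TCP at [0.248, 0.574, 0.25] pointing down, gripper open.
Joint ranges: [-166.77, 166.77], [-17.47, 122.26], [-85.68, 81.53], [9.62, 139.38], [-72.42, 252.41], [9.2, 110.78], [-144.41, 144.41]. Speed limits (degrees/s): [108.29, 108.29, 136.94, 136.94, 172.46, 172.46, 172.46].

### API

Orientations are given as a 3x3 rotation matrix whose columns are the frame's x, y, z axes.
In Python, from cell import bot, snapshot, calibration, order, silhouettes, place_of gives the robot as it stands.
- The arm moves only by the tool carry_out, never from a script. Its argument "steps" is a list of rows, each a list of 7 numbers: the turn, a rotation vector about the tool's x, y, z in units of pi/2 rad (1.0 is pi/2 rad), then the shift along the tool's x, y, z in units of 2.5 cm (1.0 is 2.5 cm), then the closure in counts, from 0 (fully open) to 255 (shut). A call has 1 to 5 rows; each row shifts and turns the commanded pose from where the row before left it, along the tool's axes as they then stand; what a row does not reach is not made up. A row lasts 1/10 s, in which the tool goes at most 50 mm and 8.59 degrees, less where a joint would pass 70% of its speed; a pose out of reach is approached as far as the arm can. A call with a number of a shift or a turn outside -1 to 1 is refused whole. A call with a gripper value outside its range is refused whole. The fingers move at their own pace and stop on an object; "squeeze" is the grip in N (left out, the last holds). Time passes only in rows, so rows that do not move let the fingers close. It gives the time, the measured TCP pose, the force, the opening and the grip force at its end, in the units of the state.
- bot.read_state(): the state, without advancing time (a new reading comes with each control period).
- snapshot(name): name is "side" or "top"; returns the picture (480x640x3 uint8, red, green, blue); there is no depth.
- calibration(name): a dict with "fx", "fy", "cx", "cy" (pixels), "view" (4x4, takes a point from world to camera coordinates). Camera axes: x right, y down, z forward; pixel columns grow to the right and rows downward; lengths in m; the calibration is good to about 2 mm. A picture is of the moment at which its call begins. calibration takes no time and is no camera call.
- order.job_done(): hands the job in; it is judged then, once.
Trained networks look in the newest picture that a camera, given by its name, has taken for a name from the list of things; names that differ only in an ending like _2 or _b are one class to them, and where a whole thing is asked for, a point or a joint stands for the part that bears it (a point fixed in the world has none). Each returns a list of dicts, best first, with "confidence" (0 to 1); they miss things now and then, are a little off and sometimes report something else, mostly with a low value. They report only what shows in the picture. A call takes as long as a camera call.
- silhouettes(camera, label): "mask" (480x640 bool, what is visible of it) and "rect" ([left, top, width, height] in pixels, round what is visible of it).
- place_of(camera, label): "centre" ([column, row] in pixels: a listed point, or the origin of a listed thing).
The state is a dict: "time": time; "joint_pos": joint angles; "joint_velocities": joint speeds; "effort": joint torques, N m; "tcp_pos": TCP position; "ee_rot": TCP orientation; "contact_force": force on the tool from outside, world axes, zero at the start; "wrist_torque": the same for the moment, N m; "width": opening from 0.0 (shut) to 1.0 (fully open); "grip_force": force on a finger pad.
Only numpy, scipy, OpenCV 4.12 (cv2) and the standard library are available. Lean on these libraries where they do the work, as an engineer would, in place of code of your own. Each camera call takes 0.05 s, during which the arm holds its last target. There are 200 camera calls.

### The job

Put the pastry brush away on the tool rail: press its wooden handle down into the one free pair of spring clips until both clips have snapped over it and the handle lies fully down on their seats. Its bristles must point the same way as the spatula's orange blade. Let go of it there.

Things in the scene. Friction and masses are not known exactly. Their poses are not given: they have to be found in the camera images.
- brush_handle (a point): Pastry brush, wooden handle and pale bristles, flat on the worktop, 209 mm long, 50 g. The handle counts as a bar 165 long, 20 wide, 12.5 mm thick, the ferrule is 40 wide. Point: middle of the handle, 6 mm over its underside. Axes: y along the brush, -y to the bristles (tip 127 mm away), +y to the handle's end (82 mm); x across, level; z up out of its top face.
- brush_bristles (a point): The middle of the same brush's bristles, 109 mm from the middle of the handle; same axes.
- clip_rail: Tool rail: wooden board 150 x 300 x 10 mm, fixed, with three clip modules 95 mm apart in a row along its y. Two hold an orange-bladed spatula and a marker pen, fixed there; one is free. Their order varies. Origin: centre of the board's underside; x: along the clipped tools, to the side of the spatula's blade.
- clip_seat (a point): Free clip pair: its middle, level with the two seats (38 mm over the worktop) on which the handle's underside comes to lie. x: along the clipped tool, +x to the side of the spatula's blade; y along the row; z up. Clips at x = -38 and +38 mm, 16 mm long: 60 mm are free between them for fingers, with 24 mm of depth below seat height.
- clip_mouth (a point): Mouth of the free clip pair, straight above clip_seat, 38 mm over the seats, level with the tops of the jaws. Each clip is two sprung steel jaws: flares from here guide the handle if it is within 8 mm of the middle, down to lips 15 mm apart and 16 mm over the seat, which spread and snap shut above the handle. Passing the lips takes about 10 N in all, straight down; then it snaps home.

How it is judged:
By the outcome, as a careful person would: the job done as asked, in the order asked, and still so for the second after the job is handed in, with the robot touching nothing.
It also fails if it takes over 38 s, if anything falls off the work surface, if the arm or the gripper's body presses on something with over 40 N, if the wrist force passes 120 N, or if a joint passes its speed limit or range.

## Working session

There is one attempt and no reset: what is moved stays moved. The work goes in short steps, Python scripts to look and compute and a tool call to move; the robot and the scene stay as the last step left them, time stands still between calls to the robot, and variables do not carry over. Pictures are saved under pics/ and viewed, at most 10 in all, crops included, and the job is handed in when it is done.

Besides the shell and the picture viewer there is one more tool, called after "Call:" by a JSON object that holds its "api" and its "payload", one argument or row to a line. carry_out: Moves the arm, as the interface text tells. Its arguments: {"type":"object","properties":{"steps":{"type":"array","items":{"type":"array","items":{"type":"number"}}},"squeeze":{"type":"number"}},"required":["steps"]}

```bash
mkdir -p pics; ls; cat > h.py <<'E'
import numpy as np,cv2
from cell import bot,snapshot,calibration,order,silhouettes,place_of
def snap(n,f=None):
    im=snapshot(n)
    if f: cv2.imwrite('pics/'+f,im[:,:,::-1])
    return im
def ray(c,px):
    k=calibration(c);V=np.array(k['view']);R=V[:3,:3];t=V[:3,3]
    d=R.T@np.array([(px[0]-k['cx'])/k['fx'],(px[1]-k['cy'])/k['fy'],1]);return -R.T@t,d
def atz(c,px,z):
    o,d=ray(c,px);return o+d*(z-o[2])/d[2]
def proj(c,p):
    k=calibration(c);V=np.array(k['view']);q=V[:3,:3]@np.array(p)+V[:3,3]
    return np.array([k['fx']*q[0]/q[2]+k['cx'],k['fy']*q[1]/q[2]+k['cy']])
E
python3 - <<'E'
from h import *
np.set_printoptions(precision=4,suppress=True)
a=snap('side','s0.png');b=snap('top','t0.png')
for c in('top','side'):
    print(c,ray(c,(320,240)))
    for n,z in(('brush_handle',.006),('brush_bristles',.006),('clip_rail',0),('clip_seat',.038),('clip_mouth',.076)):
        for r in place_of(c,n)[:2]:print(n,np.array(r['centre']),round(r['confidence'],2),atz(c,r['centre'],z))
s=bot.read_state();print(s)
E
```

```text
pics
top (array([ 0.3459, -0.0729,  0.909 ]), array([ 0.2357,  0.0213, -0.9717]))
brush_handle [305.6 333.2] 0.89 [ 0.415  -0.0415  0.006 ]
brush_bristles [378.6 331.2] 0.75 [ 0.4261 -0.1542  0.006 ]
clip_seat [233.4 197.6] 0.97 [0.6161 0.0874 0.038 ]
clip_mouth [230.8 191.3] 0.78 [0.6139 0.0854 0.076 ]
side (array([0.4829, 0.7303, 0.4073]), array([ 0.0143, -0.923 , -0.3861]))
brush_handle [371.1 288.7] 0.93 [ 0.4193 -0.0372  0.006 ]
brush_bristles [364.1 258.4] 0.79 [ 0.4229 -0.1468  0.006 ]
clip_rail [246.8 304. ] 0.82 [ 0.6032 -0.0032  0.    ]
clip_seat [227.9 312.9] 0.65 [0.6136 0.0885 0.038 ]
{'time': 0.6, 'joint_pos': array([-70.6582,  29.8744,  -2.0798,  91.6436,   1.2145,  58.5043,
        -6.4641]), 'joint_velocities': array([-0.0273, -0.07  , -0.0976, -0.0533,  0.0077,  0.009 , -0.0044]), 'effort': array([  0.0005, -92.6511,   1.978 , -37.0148,   0.0181,   0.0021,
         0.    ]), 'tcp_pos': array([0.2479, 0.5737, 0.2503]), 'ee_rot': array([[-0.918 ,  0.3966, -0.    ],
       [ 0.3966,  0.918 , -0.    ],
       [ 0.    , -0.    , -1.    ]]), 'contact_force': array([ 0.2246, -0.2115,  0.0787]), 'wrist_torque': array([-0.0082,  0.0334,  0.0354]), 'grip_force': 0.0, 'width': 0.9962721295610665}
```

View pics/t0.png

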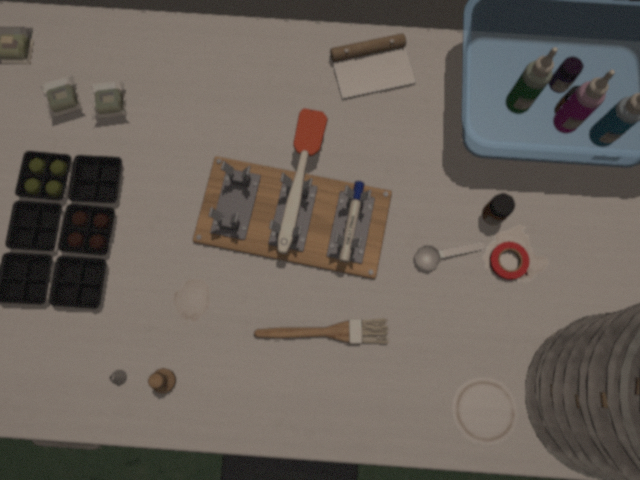

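View pics/s0.png

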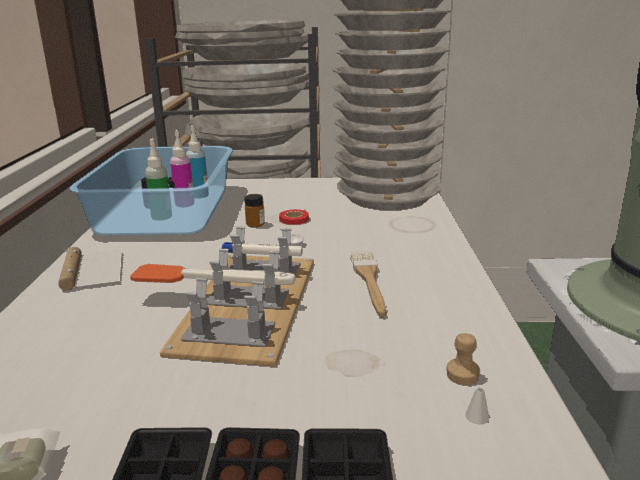

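The free clip pair is the left module in the top view, around (235,200). The spatula blade points up in the image (world +x), and the brush bristles point right (-y) at (378,331). Next I'll get the exact axes.

```bash
python3 - <<'E'
from h import *
np.set_printoptions(precision=4,suppress=True)
P=lambda px,z:atz('top',px,z)[:2]
snap('top');snap('side')
c=[P(p,.01) for p in((215,157),(392,191),(375,276),(194,241))]
print('corners',c,'ctr',np.mean(c,0))
d=(c[0]-c[3]+c[1]-c[2]);print('rail x heading',np.degrees(np.arctan2(d[1],d[0])),[np.linalg.norm(c[i]-c[(i+1)%4]) for i in range(4)])
rl=c[0]-c[1]+c[3]-c[2];print('y heading',np.degrees(np.arctan2(rl[1],rl[0])), 'predicted seat',np.mean(c,0)+.095*rl/np.linalg.norm(rl))
for cam in('top','side'):
    r=silhouettes(cam,'brush_handle')
    if not r: continue
    m=r[0]['mask'];v,u=np.nonzero(m);pts=np.array([atz(cam,p,.008)[:2] for p in zip(u,v)])
    mu=pts.mean(0);w,E=np.linalg.eigh(np.cov((pts-mu).T));a=E[:,1];a*=np.sign(a[1])
    s=(pts-mu)@a;t=(pts-mu)@np.array([-a[1],a[0]]);
    L=s.max();hs=(s<L-.02)&(s>L-.13)
    q=np.polyfit(s[hs],t[hs],1);ax=a+q[0]*np.array([-a[1],a[0]]);ax/=np.linalg.norm(ax)
    mid=mu+a*(L-.082)+np.array([-a[1],a[0]])*np.polyval(q,L-.082)
    print(cam,r[0]['confidence'],'len',np.ptp(s),'PCAhead',np.degrees(np.arctan2(a[1],a[0])),'handle head',np.degrees(np.arctan2(ax[1],ax[0])),'mid',mid)
print(bot.nose_length)
E
```

```text
corners [array([0.6926, 0.1304]), array([ 0.6544, -0.1645]), array([ 0.5118, -0.1439]), array([0.548 , 0.1478])] ctr [ 0.6017 -0.0076]
rail x heading -7.516743412271032 [np.float64(0.2973509023477907), np.float64(0.14412044036751076), np.float64(0.29393558613836357), np.float64(0.14566640977652817)]
y heading 82.77792282946014 predicted seat [0.6136 0.0867]
top 0.91 len 0.20357930740586702 PCAhead 95.62296146450414 handle head 95.13595909138378 mid [ 0.4178 -0.0451]
side 0.8 len 0.21644870284359735 PCAhead 94.85282265538734 handle head 94.84989051324077 mid [ 0.4166 -0.0323]
0.019
```

Call:
{"api": "carry_out", "payload": {
  "steps": [
    [0,0,0.085,0,0,0,0],
    [0,0,0.085,0,0,0,0],
    [0,0,0.085,0,0,0,0],
    [0,0,0.085,0,0,0,0],
    [0,0,0.085,0,0,0,0]
  ]
}}

```text
time: 1.3
tcp_pos: [0.2479, 0.5737, 0.2503]
ee_rot: [[-0.471, 0.882, -0.0], [0.882, 0.471, 0.0], [0.0, 0.0, -1.0]]
contact_force: [0.2, -0.1, 0.9]
width: 0.999
grip_force: 0.0
```

Call:
{"api": "carry_out", "payload": {
  "steps": [
    [0,0,0.085,0,0,0,0],
    [0,0,0.085,0,0,0,0],
    [0,0,0.087,0,0,0,0],
    [0,0,0,-0.5,0.2,0,0],
    [0,0,0,-1,0.4,0,0]
  ]
}}

```text
time: 1.8
tcp_pos: [0.2656, 0.5378, 0.2499]
ee_rot: [[-0.098, 0.995, -0.0], [0.995, 0.098, -0.0], [-0.0, -0.0, -1.0]]
contact_force: [0.7, -0.3, -0.8]
width: 1.0
grip_force: 0.0
```

Call:
{"api": "carry_out", "payload": {
  "steps": [
    [0,0,0,-1,0.4,0.2,0],
    [0,0,0,-1,0.4,0.2,0],
    [0,0,0,-1,0.4,0.2,0],
    [0,0,0,-1,0.4,0.2,0],
    [0,0,0,-1,0.4,0.2,0]
  ]
}}

```text
time: 2.3
tcp_pos: [0.3282, 0.4159, 0.2252]
ee_rot: [[-0.096, 0.995, 0.0], [0.995, 0.096, -0.0], [-0.0, 0.0, -1.0]]
contact_force: [0.8, 0.7, -0.4]
width: 0.998
grip_force: 0.0
```

Call:
{"api": "carry_out", "payload": {
  "steps": [
    [0,0,0,-1,0.2,0.25,0],
    [0,0,0,-1,0.2,0.25,0],
    [0,0,0,-1,0.2,0.25,0],
    [0,0,0,-1,0.2,0.25,0],
    [0,0,0,-1,0.2,0.25,0]
  ]
}}

```text
time: 2.8
tcp_pos: [0.364, 0.2938, 0.194]
ee_rot: [[-0.096, 0.995, 0.0], [0.995, 0.096, 0.0], [0.0, 0.0, -1.0]]
contact_force: [0.0, 0.2, 0.2]
width: 0.998
grip_force: 0.0
```

Call:
{"api": "carry_out", "payload": {
  "steps": [
    [0,0,0,-1,0.2,0.25,0],
    [0,0,0,-1,0.2,0.25,0],
    [0,0,0,-1,0.1,0.25,0],
    [0,0,0,-1,0.1,0.25,0],
    [0,0,0,-1,0.1,0.25,0]
  ]
}}

```text
time: 3.3
tcp_pos: [0.3925, 0.1711, 0.1628]
ee_rot: [[-0.096, 0.995, 0.0], [0.995, 0.096, 0.0], [0.0, 0.0, -1.0]]
contact_force: [-0.5, 1.0, 0.5]
width: 1.001
grip_force: 0.0
```

Call:
{"api": "carry_out", "payload": {
  "steps": [
    [0,0,0,-1,0,0.25,0],
    [0,0,0,-1,0,0.25,0],
    [0,0,0,-1,0,0.25,0],
    [0,0,0,-1,0,0.25,0],
    [0,0,0,-1,0,0.25,0]
  ]
}}

```text
time: 3.8
tcp_pos: [0.4037, 0.0467, 0.1315]
ee_rot: [[-0.096, 0.995, 0.0], [0.995, 0.096, 0.0], [0.0, 0.0, -1.0]]
contact_force: [1.5, 0.9, 0.5]
width: 1.002
grip_force: 0.0
```

Call:
{"api": "carry_out", "payload": {
  "steps": [
    [0,0,0,-1,0,0.25,0],
    [0,0,0,-1,0,0.25,0],
    [0,0,0,-1,0,0.25,0],
    [0,0,0,-0.6,0,0,0],
    [0,0,0,0,0,0,0]
  ]
}}

```text
time: 4.3
tcp_pos: [0.4118, -0.0436, 0.1129]
ee_rot: [[-0.092, 0.996, 0.0], [0.996, 0.092, -0.0], [-0.0, 0.0, -1.0]]
contact_force: [0.9, 0.3, 0.6]
width: 1.002
grip_force: 0.0
```

```bash
python3 - <<'E'
from h import *
np.set_printoptions(precision=4,suppress=True)
snap('top','t1.png');snap('side','s1.png')
for c in('top','side'):
    for n,z in(('brush_handle',.006),('brush_bristles',.006)):
        for r in place_of(c,n)[:1]:print(c,n,np.array(r['centre']),round(r['confidence'],2),atz(c,r['centre'],z))
s=bot.read_state();print(s['tcp_pos'],s['time'],s['joint_pos'])
E
```

```text
top brush_bristles [377.3 330.4] 0.82 [ 0.4272 -0.1522  0.006 ]
side brush_handle [373.4 288.7] 0.93 [ 0.4159 -0.0372  0.006 ]
side brush_bristles [362.9 259. ] 0.6 [ 0.4251 -0.1444  0.006 ]
[ 0.4124 -0.0406  0.1129] 4.6 [-11.8868  25.8448  11.7451 129.2342 -11.768   25.8542  14.7095]
```

View pics/s1.png

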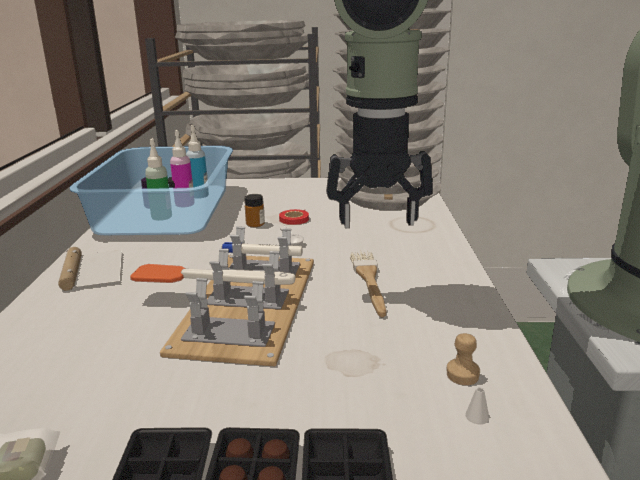

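The gripper is over the brush, with the fingers straddling the handle around (375,290). I'll descend and grip.

Call:
{"api": "carry_out", "payload": {
  "steps": [
    [0,0,0,0,0.18,0.8,0],
    [0,0,0,0,0,0.8,0],
    [0,0,0,0,0,0.8,0],
    [0,0,0,0,0,0.8,0],
    [0,0,0,0,0,0.4,0]
  ]
}}

```text
time: 5.1
tcp_pos: [0.4164, -0.0403, 0.0216]
ee_rot: [[-0.093, 0.996, -0.001], [0.996, 0.093, 0.0], [0.0, -0.001, -1.0]]
contact_force: [-1.1, -0.1, 0.9]
width: 0.999
grip_force: 0.0
```

Call:
{"api": "carry_out", "payload": {
  "steps": [
    [0,0,0,0,0,0,200],
    [0,0,0,0,0,0,255],
    [0,0,0,0,0,0,255],
    [0,0,0,0,0,0,255],
    [0,0,0,0,0,0,255]
  ],
  "squeeze": 60
}}

```text
time: 5.6
tcp_pos: [0.4172, -0.0408, 0.0236]
ee_rot: [[-0.092, 0.996, 0.001], [0.996, 0.092, 0.0], [-0.0, 0.001, -1.0]]
contact_force: [-2.7, 1.2, 21.2]
width: 0.205
grip_force: 58.1
```

Call:
{"api": "carry_out", "payload": {
  "steps": [
    [0,0,0,0,0,0,255],
    [0,0,0,0,0,0,255],
    [0,0,0,0,0,0,255]
  ]
}}

```text
time: 5.9
tcp_pos: [0.4172, -0.0408, 0.0236]
ee_rot: [[-0.092, 0.996, 0.001], [0.996, 0.092, 0.0], [0.0, 0.001, -1.0]]
contact_force: [-1.9, 1.1, 18.3]
width: 0.209
grip_force: 58.3
```

Call:
{"api": "carry_out", "payload": {
  "steps": [
    [0,0,0,0,0,-0.5,255],
    [0,0,0,0,0,-1,255],
    [0,0,0,0,0,-1,255],
    [0,0,0,0,0,-1,255],
    [0,0,0,0,0,-1,255]
  ]
}}

```text
time: 6.4
tcp_pos: [0.4167, -0.0409, 0.1366]
ee_rot: [[-0.091, 0.996, 0.0], [0.996, 0.091, 0.0], [0.0, 0.0, -1.0]]
contact_force: [0.6, 1.1, -0.1]
width: 0.209
grip_force: 59.8
```

Call:
{"api": "carry_out", "payload": {
  "steps": [
    [0,0,-0.086,0,0,-0.3,255],
    [0,0,-0.086,0,0,0,255],
    [0,0,-0.086,0,0,0,255],
    [0,0,-0.086,0,0,0,255],
    [0,0,-0.086,0,0,0,255]
  ]
}}

```text
time: 6.9
tcp_pos: [0.4168, -0.0408, 0.1432]
ee_rot: [[-0.698, 0.716, 0.001], [0.716, 0.698, -0.0], [-0.0, 0.0, -1.0]]
contact_force: [-0.0, -0.5, -1.1]
width: 0.209
grip_force: 59.8
```

Call:
{"api": "carry_out", "payload": {
  "steps": [
    [0,0,-0.086,0,0,0,255],
    [0,0,-0.086,0,0,0,255],
    [0,0,-0.086,0,0,0,255],
    [0,0,-0.086,0,0,0,255],
    [0,0,-0.086,0,0,0,255]
  ]
}}

```text
time: 7.4
tcp_pos: [0.4168, -0.041, 0.1431]
ee_rot: [[-0.992, 0.122, 0.0], [0.122, 0.992, -0.0], [-0.0, -0.0, -1.0]]
contact_force: [-0.2, -0.3, -1.5]
width: 0.213
grip_force: 59.8
```

Call:
{"api": "carry_out", "payload": {
  "steps": [
    [0,0,0,-0.5,0.5,0,255],
    [0,0,0,-0.9,0.8,0,255],
    [0,0,0,-0.9,0.8,0,255],
    [0,0,0,-0.9,0.8,0,255],
    [0,0,0,-0.9,0.8,0,255]
  ]
}}

```text
time: 7.9
tcp_pos: [0.5312, 0.0384, 0.1431]
ee_rot: [[-0.992, 0.128, 0.0], [0.128, 0.992, -0.0], [-0.0, -0.0, -1.0]]
contact_force: [-0.3, -0.5, -0.3]
width: 0.212
grip_force: 59.8
```

Call:
{"api": "carry_out", "payload": {
  "steps": [
    [0,0,0,-0.9,0.8,0,255],
    [0,0,0,-0.9,0.8,0,255],
    [0,0,0,-0.9,0.8,0,255],
    [0,0,0,-0.4,0,0,255],
    [0,0,0,0,0,0,255]
  ]
}}

```text
time: 8.4
tcp_pos: [0.6155, 0.0872, 0.1426]
ee_rot: [[-0.992, 0.128, 0.0], [0.128, 0.992, -0.0], [-0.0, -0.0, -1.0]]
contact_force: [-0.2, 0.1, -0.9]
width: 0.207
grip_force: 59.8
```

```bash
python3 - <<'E'
from h import *
np.set_printoptions(precision=4,suppress=True)
snap('top','t2.png');snap('side','s2.png')
s=bot.read_state();z=s['tcp_pos'][2]
for c in('top','side'):
    for n,zz in(('brush_handle',z-.0175),('brush_bristles',z-.0175),('clip_seat',.038),('clip_mouth',.076)):
        for r in place_of(c,n)[:1]:print(c,n,np.array(r['centre']),round(r['confidence'],2),atz(c,r['centre'],zz))
print(s['tcp_pos'],s['time'],s['joint_pos'],s['ee_rot'],s['width'])
E
```

```text
top brush_bristles [240.8 110.2] 0.74 [0.7238 0.0748 0.1252]
top clip_seat [233.3 196. ] 0.94 [0.6187 0.0879 0.038 ]
top clip_mouth [229.  190.5] 0.78 [0.615  0.0883 0.076 ]
side brush_handle [224.2 249. ] 0.63 [0.6126 0.0818 0.1252]
side brush_bristles [143.1 246.9] 0.72 [0.7181 0.0724 0.1252]
side clip_seat [226.9 311.1] 0.89 [0.6156 0.0838 0.038 ]
[0.6142 0.0866 0.1427] 8.5 [-9.3081 36.6981 -6.2151 97.342   5.1677 46.2847 64.739 ] [[-0.9917  0.1285 -0.0007]
 [ 0.1285  0.9917 -0.0006]
 [ 0.0006 -0.0007 -1.    ]] 0.2113439035998645
```

View pics/s2.png

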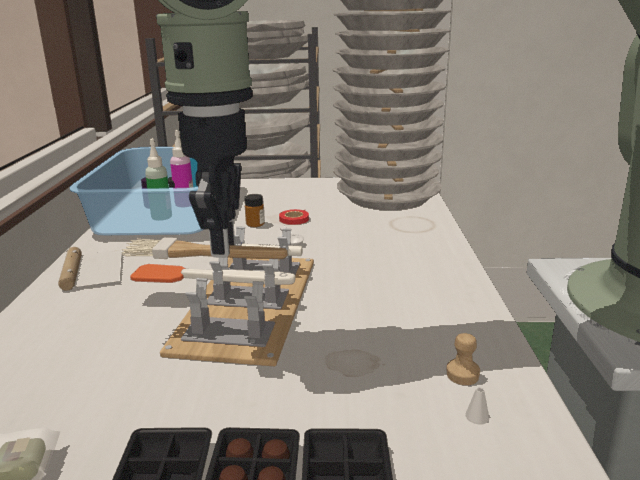

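View pics/t2.png

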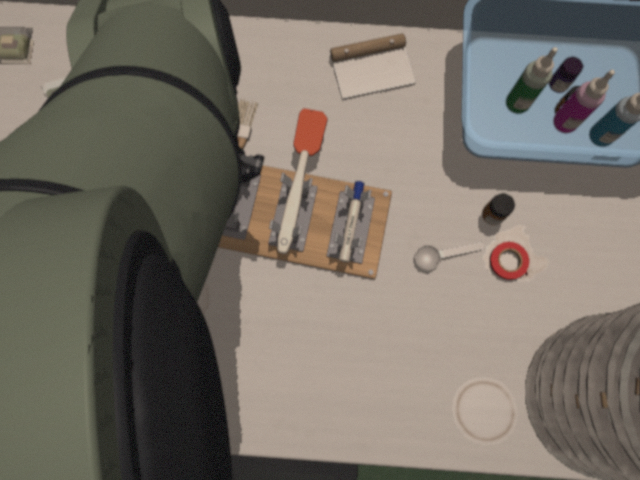

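The brush is level over the free clips at (224,250) in the side view, bristles toward the blade side. TCP is within about 2 mm of the seat, so I'm pressing down.

Call:
{"api": "carry_out", "payload": {
  "steps": [
    [0,0,0,0,0,0.5,255],
    [0,0,0,0,0,0.7,255],
    [0,0,0,0,0,0.6,255],
    [0,0,0,0,0,0.2,255],
    [0,0,0,0,0,0.2,255]
  ],
  "squeeze": 80
}}

```text
time: 9.4
tcp_pos: [0.6147, 0.0873, 0.0871]
ee_rot: [[-0.992, 0.128, -0.001], [0.128, 0.992, -0.0], [0.001, -0.0, -1.0]]
contact_force: [1.5, 0.8, -1.3]
width: 0.199
grip_force: 82.2
```

Call:
{"api": "carry_out", "payload": {
  "steps": [
    [0,0,0,0,0,0.2,255],
    [0,0,0,0,0,0.2,255],
    [0,0,0,0,0,0.2,255],
    [0,0,0,0,0,0.1,255],
    [0,0,0,0,0,0,255]
  ]
}}

```text
time: 9.9
tcp_pos: [0.6159, 0.088, 0.0708]
ee_rot: [[-0.992, 0.128, 0.002], [0.128, 0.992, 0.001], [-0.002, 0.001, -1.0]]
contact_force: [5.0, 2.7, -2.4]
width: 0.204
grip_force: 82.1
```

Call:
{"api": "carry_out", "payload": {
  "steps": [
    [0,0,0,0,0,0.1,255],
    [0,0,0,0,0,0.1,255],
    [0,0,0,0,0,0.1,255],
    [0,0,0,0,0,0.1,255],
    [0,0,0,0,0,0,255]
  ]
}}

```text
time: 10.4
tcp_pos: [0.6149, 0.0875, 0.0617]
ee_rot: [[-0.992, 0.128, 0.0], [0.128, 0.992, 0.0], [-0.0, 0.0, -1.0]]
contact_force: [-9.3, 1.8, 29.4]
width: 0.201
grip_force: 85.8
```

```bash
python3 - <<'E'
from h import *
im=snap('side');cv2.imwrite('pics/s3.png',cv2.resize(im[180:380,100:340,::-1],None,fx=3,fy=3))
s=bot.read_state();print(s['tcp_pos'],s['contact_force'],s['time'])
E
```

```text
[0.61493166 0.08757092 0.0617167 ] [-8.43341744  1.48468959 28.2330822 ] 10.45
```

View pics/s3.png

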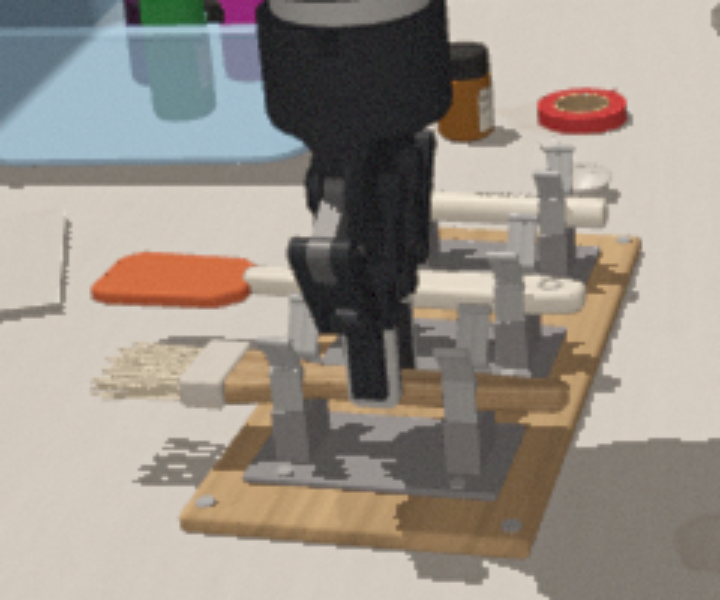

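The handle lies inside both clips, and the 28 N upward reaction shows it is seated. Releasing and going straight up.

Call:
{"api": "carry_out", "payload": {
  "steps": [
    [0,0,0,0,0,0,120],
    [0,0,0,0,0,0,120],
    [0,0,0,0,0,0,120],
    [0,0,0,0,0,0,120],
    [0,0,0,0,0,0,120]
  ]
}}

```text
time: 10.95
tcp_pos: [0.6148, 0.0872, 0.0602]
ee_rot: [[-0.992, 0.128, -0.0], [0.128, 0.992, -0.0], [0.0, -0.0, -1.0]]
contact_force: [1.4, -0.5, -0.3]
width: 0.528
grip_force: 0.0
```

Call:
{"api": "carry_out", "payload": {
  "steps": [
    [0,0,0,0,0,-0.3,120],
    [0,0,0,0,0,-0.6,120],
    [0,0,0,0,0,-0.8,120],
    [0,0,0,0,0,-1,120],
    [0,0,0,0,0,-1,120]
  ]
}}

```text
time: 11.45
tcp_pos: [0.615, 0.0874, 0.155]
ee_rot: [[-0.992, 0.128, 0.001], [0.128, 0.992, 0.0], [-0.001, 0.0, -1.0]]
contact_force: [-0.3, 0.5, -0.2]
width: 0.532
grip_force: 0.0
```

```bash
python3 - <<'E'
from h import *
np.set_printoptions(precision=4,suppress=True)
im=snap('side');cv2.imwrite('pics/s4.png',cv2.resize(im[180:380,100:340,::-1],None,fx=3,fy=3))
for n,z in (('brush_handle',.044),('brush_bristles',.044),('clip_seat',.038)):
    for r in place_of('side',n)[:1]: print(n,r['confidence'],atz('side',r['centre'],z))
s=bot.read_state();print(s['tcp_pos'],s['contact_force'],s['time'],s['width'])
E
```

```text
brush_handle 0.91 [0.6131 0.092  0.044 ]
brush_bristles 0.77 [0.7185 0.073  0.044 ]
clip_seat 0.57 [0.6145 0.0854 0.038 ]
[0.6152 0.0874 0.1543] [ 0.0791  0.137  -0.6633] 11.65 0.5270767969345808
```

View pics/s4.png

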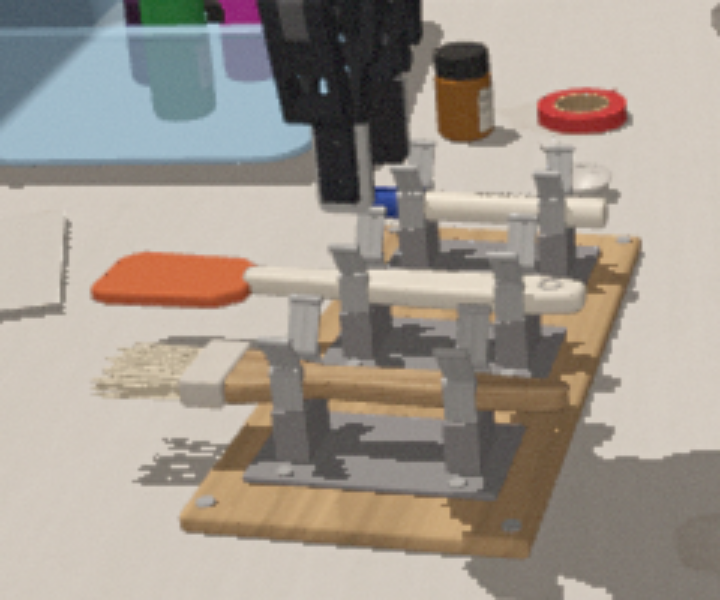

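The brush lies in both clips, level and parallel to the spatula, with its bristles on the blade side. The gripper is clear of it.

```bash
python3 -c "
from cell import order
print(order.job_done())"
```

```text
the job is handed in; nothing more can be done
None
```

The pastry brush is pressed into the free clip pair, both clips are closed over the handle and it rests on the seats, bristles pointing the same way as the spatula's blade; I let go, backed the gripper off and handed the job in at about 11.7 s (limit 38 s).

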